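# Hold a spring clip gaping around the edge of a trail-pass card

### The job

Take the orange spring clip from the bench by its two handles, squeeze it wide open and lift it clear, then bring it, still wide open, around the near upright edge of the blue card in the wooden stand: one jaw on either side of the card at about the middle of the edge's height, with the edge well between the black jaw tips or a little deeper and the clip in line with the card. The clip must not rest on, knock or bite the card or its stand, and the stand and the other things stay where they are. Finish while holding the clip up there, squeezed wide open and still, so that I can square up the card before it is clamped.

Things in the scene. Friction and masses are not known exactly. Their poses are not given: they have to be found in the camera images.
- clip: Orange spring clip like a large clothes peg, black rubber jaw tips, 85 g, 110 mm long, 36 mm high, lying on its side. The pose is that of its left half (+y side); the right half mirrors it. Origin on the hinge axis at the underside, z up along the hinge, x along the shut jaws, which reach 50 mm ahead and are 8 mm thick each. Opened, this half turns; see the joint.
- handles (a point): Point midway between the two flat upright handles, 40 mm behind the hinge (-x), 18 mm above the underside; axes as clip. The handles are 36 mm high, reach from 17 to 58 mm behind the hinge and splay apart: outer faces 41 mm apart here, 49 mm at their ends. Pressed together across y to the stop, the faces are parallel and 24 mm apart.
- clip_jaw (a joint): Angle between the jaws, rad: 0 sprung shut, 0.42 wide open at its stop (21 mm gape at the tips); 0.34 up counts as wide open. Pressing the handles takes 6 N to start and 13 N at the stop; a 25 to 30 N grip holds firmly. Opened, clip has turned half this angle anticlockwise (from above) from the clip's middle line, the right half as much clockwise.
- tip_left (a point): Tip of the left jaw: on its inner face, mid-height (18 mm above the underside), 50 mm ahead of the hinge; axes as clip. The jaw itself lies on its +y side.
- tip_right (a point): The same point of the right jaw (coincides with tip_left when shut); axes turn with the right half. The jaw itself lies on its -y side.
- stand: Dark wooden block, 90 x 60 x 22 mm, with a stiff blue card upright in it; loose, 0.6 kg. The card is 94 mm long (along x), 3 mm thick (y) and stands up to 112 mm above the bench, with a small white patch on it. Origin on the underside, below the middle of the card; x along the card, pointing away from its near edge; z up.
- card_edge (a point): Middle of the card's near upright edge (the end nearer the robot): 47 mm from the stand's origin along its -x, 67 mm above the bench, mid-thickness; axes as stand. The block begins 7 mm further in and lies below 22 mm.
- spray_bottle: Bystander: green plastic spray bottle with white head, 76 mm across, 230 mm tall; origin at the middle of its underside.
- flashlight: Bystander: silver flashlight lying down, 150 mm long, 39 mm across its head; origin at the middle of its underside.
- dish: Bystander: white ceramic dish, 130 mm across, 35 mm high; origin at the middle of its underside.
- tackle_tray: Bystander: grey plastic tackle tray with compartments, 200 x 280 x 45 mm, with fishing floats in it; origin at the middle of its underside.
- boot_brush: Bystander: wooden boot brush, 170 x 45 x 42 mm; origin at the middle of its underside.
- polish_jar: Bystander: amber glass jar with dark cap, 70 mm across, 80 mm tall; origin at the middle of its underside.
Mind the look-alikes: they are no part of the job. There is more than one size of the clip; the job needs the middle-sized.

How it is judged:
On the way:
1. the clip is wide open and lifted clear of the bench, away from the card (value of joint clip_jaw above 0.34 rad and height (world z) of clip above 0.025 m and distance between tip_left and card_edge above 0.06 m and contact force between the fingers and clip above 3 N), for 0.1 s.
At the end, for the whole second after the job is handed in: Clip held still and upright, underside over 27 mm up, opened 0.34 rad or more; card edge 2 to 30 mm inside the tips, card mid-plane 2 mm or more off each jaw, heights matched within 20 mm, in line within about 0.2 rad, clip not touching card or stand; stand within 15 mm of its start (value of joint clip_jaw above 0.34 rad and contact force between the fingers and clip above 3 N and height (world z) of clip above 0.027 m and contact force between clip and stand below 0.5 N and y of card_edge in the frame of tip_left below -0.002 m and y of card_edge in the frame of tip_right above 0.002 m and x of card_edge in the frame of tip_left between -0.03 and -0.002 m and z of card_edge in the frame of tip_left between -0.02 and 0.02 m and angle between the x axis of each of tip_left, tip_right and the x axis of stand, either way round below 0.42 rad and angle between clip's own z axis and vertical below 0.2 rad and angle between stand's own z axis and vertical below 0.05 rad and linear speed of clip below 0.02 m/s and distance of stand from where it was at the start of the episode below 0.015 m); the arm keeps its last pose, push and grip.
It fails at once if the clip knocks or bites the card or its stand hard (over 6 N) (contact force between clip and stand above 6 N).
It fails at once if the stand is shoved or tipped (distance of stand from where it was at the start of the episode above 0.02 m or angle between stand's own z axis and vertical above 0.2 rad).
It fails at once if a bystander is pushed away by more than 40 mm (distance of any of spray_bottle, flashlight, dish, tackle_tray, boot_brush, polish_jar from where it was at the start of the episode above 0.04 m).
It also fails if it takes over 43 s, if anything falls off the work surface, if the arm or the gripper's body presses on something with over 40 N, if the wrist force passes 120 N, or if a joint passes its speed limit or range.

### The arm

A 7-joint arm with a two-finger parallel gripper is mounted at the origin on the work surface. World frame = base frame: x ahead of the robot, y to its left, z up, the work surface at z = 0. Lengths are in m, angles in rad, forces in N, time in s.
With the tool pointing down it reaches from about 0.425 to 0.8 m from the base axis. Payload 8.3 kg.
Tool frame: the origin (TCP) lies at the centre of the arm's flange, where the gripper is bolted on; the fingertips stand 173 mm ahead of it and the grasp point (between the pads) lies 155 mm ahead of it; z points along the fingers, y is the direction in which the jaws open and shut (so a half turn about z gives the same grasp; the last joint's range is limited). The gripper opens to 85 mm and grips with 20 to 120 N. Pads are 22 mm wide; open, the fingers measure 114 mm over their backs; the gripper's body (76 mm by 85 mm) begins 54 mm behind the grasp point. The pads swing forward as they close: fully open they stand 13 mm farther back than shut.
Start: joints at [1.077, 0.383, 0.016, 1.37, -0.006, 1.388, -0.046], TCP at [0.261, -0.568, 0.405] pointing down, gripper open.
Joint ranges: [-2.95, 2.95], [-0.25, 2.06], [-1.52, 1.56], [0.18, 2.33], [-1.44, 4.58], [0.02, 2.06], [-3.01, 3.01]. Speed limits (rad/s): [2.39, 2.39, 3.01, 3.01, 3.14, 3.14, 3.14].

### API

Orientations are given as a unit quaternion [x, y, z, w].
In Python, from bench import arm gives the robot as it stands.
- The arm moves only by the tool jog_arm, never from a script. Its argument "steps" is a list of rows, each a list of 4 numbers: the shift along the tool's x, y, z in m, then the turn about the tool's z in rad. A call has 1 to 10 rows; each row is the pose to reach, as a shift and turn from the pose commanded when the call began, along the tool's axes at that moment; what a row does not reach only later rows make up. A row lasts 1/10 s, in which the tool goes at most 50 mm and 8.59 degrees, less where a joint would pass 70% of its speed; a pose out of reach is approached as far as the arm can. A call with a gripper value outside its range is refused whole. "jaw" is the closure, from 0 (fully open) to 1 (shut), set as the call begins (left out, the last holds). The fingers move at their own pace and stop on an object; "squeeze" is the grip in N (left out, the last holds). Time passes only in rows, so rows that repeat a pose let the fingers close. It gives the time, the measured TCP pose, the force and the opening at its end, in the units of the state.
- arm.observe(): the state, without advancing time (a new reading comes with each control period).
- arm.capture(name): name is "scene" or "top" or "wrist"; returns a dict with "image" (400x640x3 uint8, red, green, blue), "fx", "fy", "cx", "cy" (pixels), "T" (4x4, takes a point from camera to world coordinates); the wrist camera has in their place "mount" (4x4, takes a point from camera to tool coordinates, whose origin is the TCP and whose axes are the flange's). Camera axes: x right, y down, z forward; pixel columns grow to the right and rows downward; lengths in m; the calibration is good to about 2 mm. A picture is of the moment at which its call begins: read the wrist's pose just before it. There is no depth.
- arm.hand_in(): hands the job in, once; it reports no verdict.
The state is a dict: "t": time; "joint_pos": joint angles; "joint_vel": joint speeds; "tau": joint torques, N m; "ee_pos": TCP position; "ee_rot": TCP orientation; "wrist_force": force on the tool from outside, world axes, zero at the start; "ft_torque": the same for the moment, N m; "gripper_width": finger opening in m.
Only numpy, scipy, OpenCV 4.12 (cv2) and the standard library are available. Lean on these libraries where they do the work, as an engineer would, in place of code of your own. Each camera call takes 0.05 s, during which the arm holds its last target.

## Working session

There is one attempt and no reset: what is moved stays moved. The work goes in short steps, Python scripts to look and compute and a tool call to move; the robot and the scene stay as the last step left them, time stands still between calls to the robot, and variables do not carry over. Pictures are saved under pics/ and viewed, and the job is handed in when it is done.

Besides the shell and the picture viewer there is one more tool, called after ">>>" as name(argument=value, ...), one argument or row to a line, values as JSON. jog_arm: Moves the arm, as the interface text tells. Its arguments: {"type":"object","properties":{"steps":{"type":"array","items":{"type":"array","items":{"type":"number"}}},"jaw":{"type":"number"},"squeeze":{"type":"number"}},"required":["steps"]}

```bash
mkdir -p pics; ls
cat > h.py <<'E'
import numpy as np,cv2,json,pickle
from scipy.spatial.transform import Rotation as R
from bench import arm
def cap(n,f):
    s=arm.observe(); c=arm.capture(n)
    cv2.imwrite(f'pics/{f}.png',c['image'][:,:,::-1])
    T=np.eye(4)
    if n=='wrist':
        T[:3,:3]=R.from_quat(s['ee_rot']).as_matrix();T[:3,3]=s['ee_pos'];c['T']=T@np.array(c['mount'])
    pickle.dump(c,open(f'pics/{f}.pkl','wb'));return c
def ld(f): return pickle.load(open(f'pics/{f}.pkl','rb'))
def ray(c,u,v):
    T=np.array(c['T']);d=T[:3,:3]@np.array([(u-c['cx'])/c['fx'],(v-c['cy'])/c['fy'],1]);return T[:3,3],d
def atz(c,u,v,z):
    o,d=ray(c,u,v);return o+d*(z-o[2])/d[2]
def proj(c,p):
    T=np.array(c['T']);q=T[:3,:3].T@(np.array(p)-T[:3,3]);return np.array([c['fx']*q[0]/q[2]+c['cx'],c['fy']*q[1]/q[2]+c['cy']])
def tri(*obs):
    A=np.zeros((3,3));b=np.zeros(3)
    for c,u,v in obs:
        o,d=ray(c,u,v);d=d/np.linalg.norm(d);P=np.eye(3)-np.outer(d,d);A+=P;b+=P@o
    x=np.linalg.solve(A,b);return x,[np.round(proj(c,x)-np.array([u,v]),1) for c,u,v in obs]
E
python3 - <<'E'
from h import *
s=arm.observe();print(s)
for n in('scene','top','wrist'):
    c=cap(n,n+'0');print(n,c['fx'],c['fy'],c['cx'],c['cy'],np.round(c['T'],3).tolist())
print(np.round(c['mount'],3))
E
```

```text
pics
{'t': 0.0, 'joint_pos': array([ 1.07706538,  0.38421381,  0.01634751,  1.37119222, -0.00628143,
        1.3882127 , -0.04649925]), 'joint_vel': array([ 0.00142222,  0.00038401, -0.00035871,  0.00058042,  0.00124007,
        0.00057648,  0.00183275]), 'tau': array([ 4.63349534e-04, -6.27605009e+01,  8.44180472e-01, -3.71816432e+01,
        1.64562167e-02,  1.41797110e-02,  3.80358733e-05]), 'ee_pos': array([ 0.26098731, -0.56770099,  0.40367628]), 'ee_rot': array([ 9.76877338e-01,  2.13798243e-01, -2.32970353e-04, -9.60503287e-04]), 'wrist_force': array([-0.31372431,  0.37383817,  0.32985432]), 'ft_torque': array([-0.03727071, -0.03254833,  0.06639423]), 'gripper_width': 0.0855775477919097}
scene 456.5074806775597 456.5074806775597 316.86805121725996 198.3197772545599 [[0.67, 0.592, -0.449, 1.243], [0.743, -0.519, 0.424, -0.537], [0.018, -0.617, -0.787, 1.116], [0.0, 0.0, 0.0, 1.0]]
top 505.4532511116634 505.4532511116634 312.0056488736587 201.35890855533023 [[-0.003, -0.998, 0.06, 0.524], [-1.0, 0.004, 0.017, 0.006], [-0.017, -0.06, -0.998, 1.516], [0.0, 0.0, 0.0, 1.0]]
wrist 320.00811965154566 320.00811965154566 320.4225365272613 200.56369879599785 [[0.418, -0.862, -0.286, 0.335], [-0.909, -0.397, -0.13, -0.534], [-0.001, 0.314, -0.949, 0.373], [0.0, 0.0, 0.0, 1.0]]
[[-0.    -0.949 -0.314  0.081]
 [ 1.    -0.     0.001 -0.   ]
 [-0.001 -0.314  0.949  0.031]
 [ 0.     0.     0.     1.   ]]
```

View pics/scene0.png

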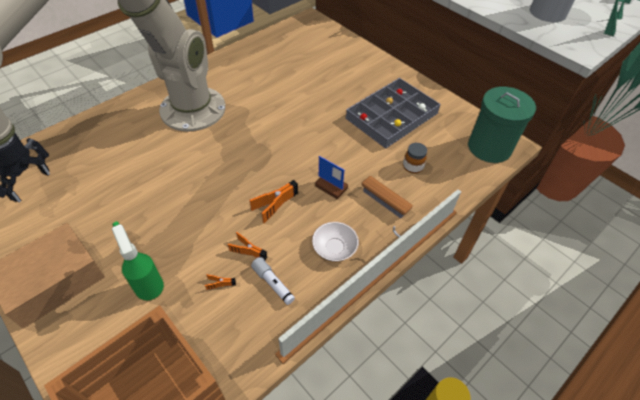

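View pics/top0.png

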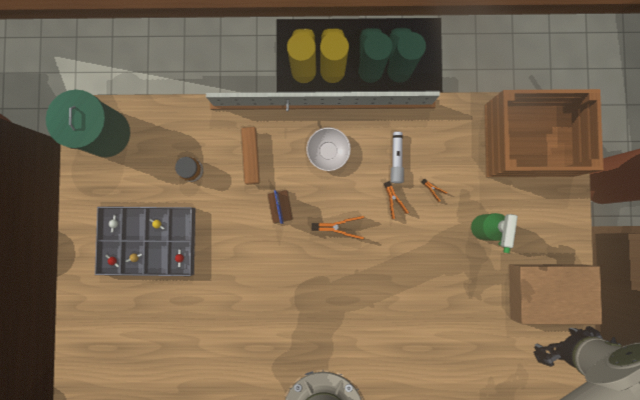

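View pics/wrist0.png

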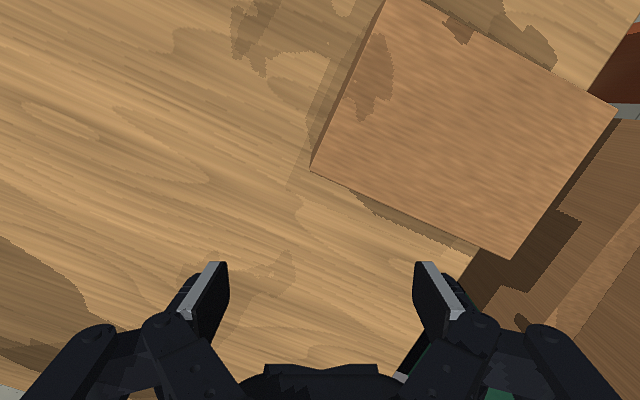

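Run:
```python
from h import *
a=cv2.imread('pics/top0.png')[110:260,240:470]; cv2.imwrite('pics/topc.png',cv2.resize(a,None,fx=3.4,fy=3.4,interpolation=cv2.INTER_CUBIC))
a=cv2.imread('pics/scene0.png')[140:310,190:420]; cv2.imwrite('pics/scec.png',cv2.resize(a,None,fx=3.4,fy=3.4,interpolation=cv2.INTER_CUBIC))
```

```text
(no output)
```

View pics/topc.png

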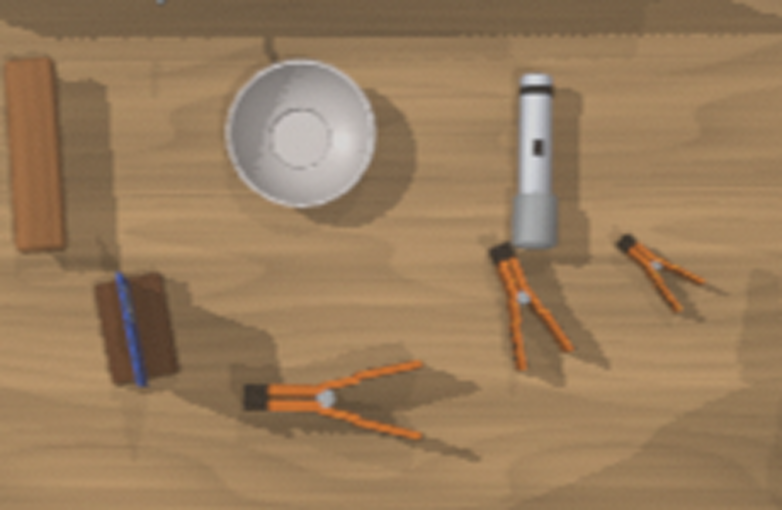

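View pics/scec.png

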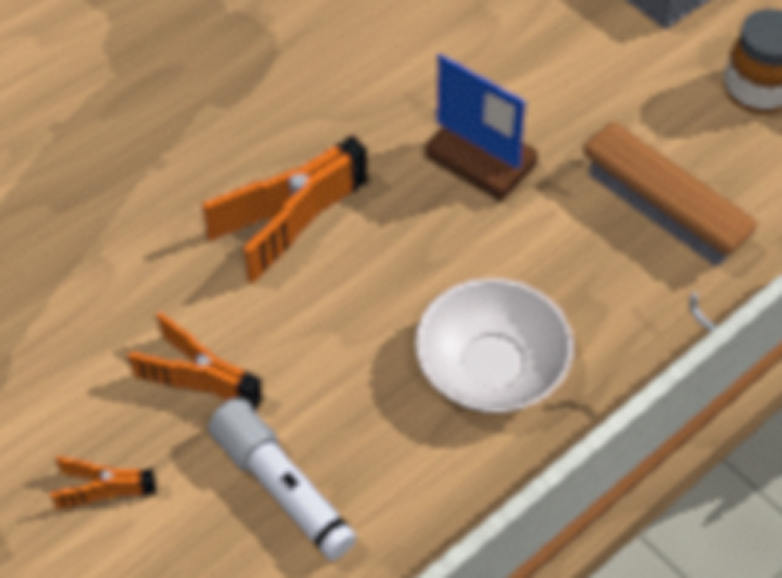

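Run:
```python
from h import *
c=ld('top0')
g=lambda x,y:(240+x/3.4,110+y/3.4)
for n,(x,y),z in [('hinge',(523,298),.036),('tip',(500,247),.036),('h1',(521,367),.036),('h2',(570,348),.036),('cardnear',(142,385),.112),('cardfar',(120,275),.112),('bignose',(257,397),.05),('bighinge',(325,397),.05),('flash near',(533,245),.02)]:
    print(n,np.round(atz(c,*g(x,y),z),3))
s=arm.observe();M=R.from_quat(s['ee_rot']).as_matrix();print(np.round(M,3))
# shift to desired TCP
for p in ([.60,-.20,.36],):
    print(np.round(M.T@(np.array(p)-s['ee_pos']),3))
```

```text
hinge [ 0.623 -0.208  0.036]
tip [ 0.667 -0.189  0.036]
h1 [ 0.564 -0.206  0.036]
h2 [ 0.58  -0.248  0.036]
cardnear [0.548 0.114 0.112]
cardfar [0.638 0.132 0.112]
bignose [0.538 0.021 0.05 ]
bighinge [ 0.538 -0.037  0.05 ]
flash near [ 0.67 -0.22  0.02]
[[ 0.909  0.418 -0.001]
 [ 0.418 -0.909  0.001]
 [ 0.    -0.002 -1.   ]]
[ 0.462 -0.192  0.044]
```

>>> jog_arm(
  steps=[
    [0.03,-0.01,-0.03,0],
    [0.075,-0.03,-0.03,0],
    [0.12,-0.05,-0.03,0],
    [0.165,-0.068,-0.03,0],
    [0.21,-0.086,-0.03,0],
    [0.255,-0.104,-0.03,0],
    [0.3,-0.122,-0.03,0],
    [0.345,-0.14,-0.03,0],
    [0.39,-0.158,-0.03,0],
    [0.42,-0.17,-0.03,0],
  ],
)

```text
t: 1.15
ee_pos: [0.5737, -0.2342, 0.4343]
ee_rot: [0.976, 0.216, 0.0, -0.001]
wrist_force: [0.5, -0.5, -0.2]
gripper_width: 0.0854
```

>>> jog_arm(
  steps=[
    [0,0,0,0],
    [0,0,0,0],
  ],
)

```text
t: 1.35
ee_pos: [0.572, -0.2373, 0.4341]
ee_rot: [0.977, 0.215, -0.0, -0.0]
wrist_force: [-1.3, -1.0, 0.1]
gripper_width: 0.0852
```

Run:
```python
from h import *
c=cap('wrist','w1');s=arm.observe();print(s['t'],s['ee_pos'],np.round(R.from_quat(s['ee_rot']).as_matrix(),3))
c=cap('scene','s1');a=cv2.imread('pics/s1.png')
```

```text
1.4 [ 0.57131844 -0.23864903  0.43428531] [[ 0.909  0.417 -0.001]
 [ 0.417 -0.909 -0.   ]
 [-0.001 -0.    -1.   ]]
```

View pics/w1.png

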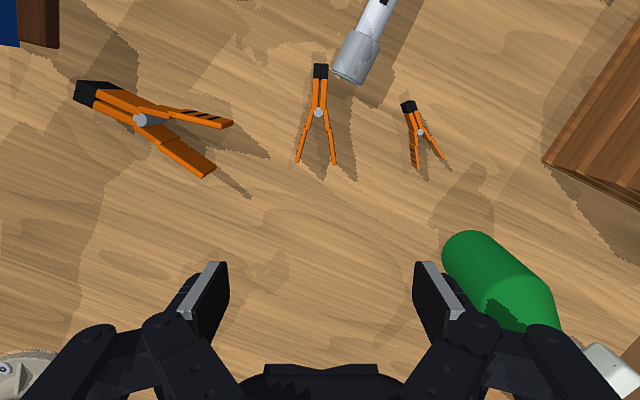

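>>> jog_arm(
  steps=[
    [0.0,0,0.04,0],
    [0.01,0,0.08,0],
    [0.02,0,0.12,0],
    [0.02,0,0.12,0],
    [0.02,0,0.12,0],
  ],
)

```text
t: 1.95
ee_pos: [0.5891, -0.231, 0.3151]
ee_rot: [0.977, 0.213, -0.001, -0.0]
wrist_force: [0.0, -0.7, 1.2]
gripper_width: 0.0854
```

Run:
```python
from h import *
c=cap('wrist','w2');s=arm.observe();print(s['t'],s['ee_pos'],np.round(R.from_quat(s['ee_rot']).as_matrix(),3))
a=cv2.imread('pics/w1.png')[50:180,280:370]; cv2.imwrite('pics/w1c.png',cv2.resize(a,None,fx=4.5,fy=4.5,interpolation=cv2.INTER_CUBIC))
a=cv2.imread('pics/w2.png')[0:250,220:420]; cv2.imwrite('pics/w2c.png',cv2.resize(a,None,fx=2.4,fy=2.4,interpolation=cv2.INTER_CUBIC))
```

```text
2.0 [ 0.58959598 -0.2311249   0.31677805] [[ 0.909  0.416  0.002]
 [ 0.416 -0.909 -0.001]
 [ 0.001  0.002 -1.   ]]
```

View pics/w1c.png

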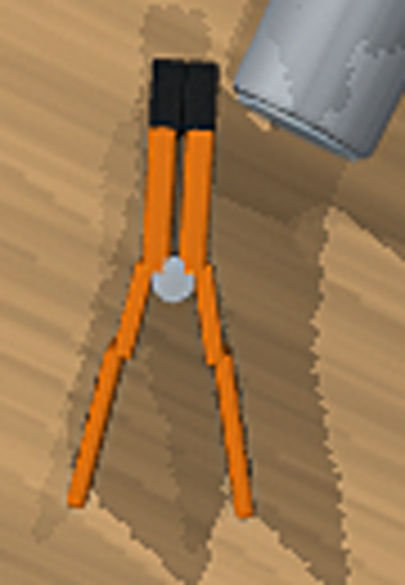

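View pics/w2c.png

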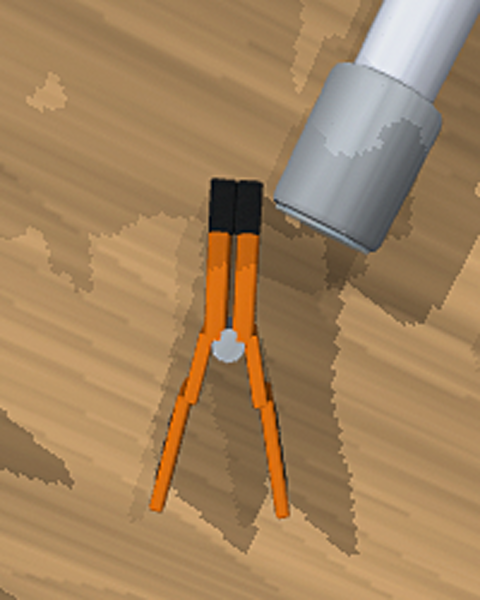

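Run:
```python
from h import *
w1,w2,t=ld('w1'),ld('w2'),ld('top0')
f1=lambda p:(280+p[0]/4.5,50+p[1]/4.5);f2=lambda p:(220+p[0]/2.4,p[1]/2.4);ft=lambda p:(240+p[0]/3.4,110+p[1]/3.4)
P={}
for n,a,b,d in [('hinge',(174,280),(229,345),(523,298)),('tip',(185,60),(237,180),(500,243)),('hL',(76,505),(157,508),(521,368)),('hR',(245,515),(282,515),(570,350))]:
    x,e=tri((w1,*f1(a)),(w2,*f2(b)),(t,*ft(d)));print(n,np.round(x,4),[list(q) for q in e]);
    P[n]=atz(w2,*f2(b),.036);print(P[n],atz(w1,*f1(a),.036))
m=(P['hL']+P['hR'])/2
print(m);
for a,b in (('hinge','tip'),):
    d=P[b]-P[a];print(np.arctan2(d[1],d[0]),np.linalg.norm(d))
d=P['tip']-m;print(np.arctan2(d[1],d[0]),np.linalg.norm(d)); u=d/np.linalg.norm(d)
s=arm.observe();M=R.from_quat(s['ee_rot']).as_matrix()
g=P['tip']-90*.001*u;print('handles',g,'tool shift',M.T@(g-s['ee_pos']),'tool ang',np.arctan2(M[1,0],M[0,0]))
```

```text
hinge [ 0.6257 -0.2101  0.0153] [[np.float64(0.1), np.float64(1.4)], [np.float64(0.6), np.float64(0.3)], [np.float64(-0.5), np.float64(-0.4)]]
[ 0.62852806 -0.20850029  0.036     ] [ 0.6280175  -0.20895553  0.036     ]
tip [ 0.6741 -0.1903  0.0241] [[np.float64(-0.3), np.float64(1.3)], [np.float64(-0.3), np.float64(1.5)], [np.float64(-0.2), np.float64(-0.8)]]
[ 0.67458398 -0.19035155  0.036     ] [ 0.67446348 -0.19044397  0.036     ]
hL [ 0.563  -0.209   0.0227] [[np.float64(-0.7), np.float64(0.2)], [np.float64(-0.3), np.float64(-1.0)], [np.float64(0.4), np.float64(0.0)]]
[ 0.56732009 -0.20893413  0.036     ] [ 0.56643257 -0.20941197  0.036     ]
hR [ 0.5789 -0.2516  0.0217] [[np.float64(-0.7), np.float64(0.6)], [np.float64(-0.3), np.float64(-0.9)], [np.float64(0.3), np.float64(-0.1)]]
[ 0.58289344 -0.249184    0.036     ] [ 0.58237512 -0.25017558  0.036     ]
[ 0.57510676 -0.22905907  0.036     ]
0.3753742766386903 0.04950276877728102
0.37108279649251896 0.1067426228617457
handles [ 0.5907098  -0.22298778  0.036     ] tool shift [ 0.00408852 -0.00745772  0.28076936] tool ang 0.42896743493298106
```

>>> jog_arm(
  steps=[
    [0.004,-0.0075,0.03,0.03],
    [0.004,-0.0075,0.06,0.056],
    [0.004,-0.0075,0.08,0.056],
    [0.004,-0.0075,0.08,0.056],
    [0.004,-0.0075,0.08,0.056],
    [0.004,-0.0075,0.08,0.056],
  ],
)

```text
t: 2.6
ee_pos: [0.5912, -0.2219, 0.2378]
ee_rot: [0.983, 0.186, 0.002, 0.001]
wrist_force: [-0.9, -0.0, 0.2]
gripper_width: 0.0854
```

Run:
```python
from h import *
c=cap('wrist','w3');s=arm.observe();M=R.from_quat(s['ee_rot']).as_matrix();print(s['t'],s['ee_pos'],np.round(M,3),np.arctan2(M[1,0],M[0,0]))
print('shift',M.T@(np.array([.5905,-.223,.179])-s['ee_pos']))
```

```text
2.65 [ 0.59107221 -0.22172375  0.23742058] [[ 0.931  0.366  0.004]
 [ 0.366 -0.931 -0.001]
 [ 0.003  0.003 -1.   ]] 0.37438537093079816
shift [-0.00117864  0.00081962  0.05841969]
```

View pics/w3.png

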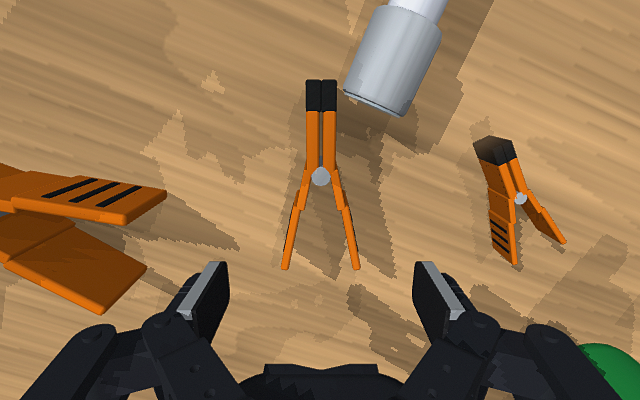

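>>> jog_arm(
  steps=[
    [-0.001,0.001,0.02,0],
    [-0.001,0.001,0.04,0],
    [-0.001,0.001,0.053,0],
    [-0.001,0.001,0.058,0],
    [-0.001,0.001,0.058,0],
    [-0.001,0.001,0.058,0],
  ],
  jaw=0.2,
  squeeze=28,
)

```text
t: 3.25
ee_pos: [0.5903, -0.2226, 0.1778]
ee_rot: [0.982, 0.186, 0.001, 0.0]
wrist_force: [-0.5, 1.1, 0.5]
gripper_width: 0.0683
```

>>> jog_arm(
  steps=[
    [0,0,0,0],
    [0,0,0,0],
    [0,0,0,0],
    [0,0,0,0],
    [0,0,0,0],
    [0,0,0,0],
  ],
  jaw=0.55,
)

```text
t: 3.85
ee_pos: [0.5902, -0.2227, 0.1781]
ee_rot: [0.983, 0.186, 0.001, 0.001]
wrist_force: [-0.4, 1.0, 5.7]
gripper_width: 0.0385
```

Run:
```python
from h import *
c=cap('wrist','w4');s=arm.observe();print(s['t'],s['ee_pos'],s['gripper_width'],s['wrist_force'])
```

```text
3.9 [ 0.59022461 -0.22274144  0.17812969] 0.03828432413467761 [-1.89011102 -0.23807268  5.07321032]
```

View pics/w4.png

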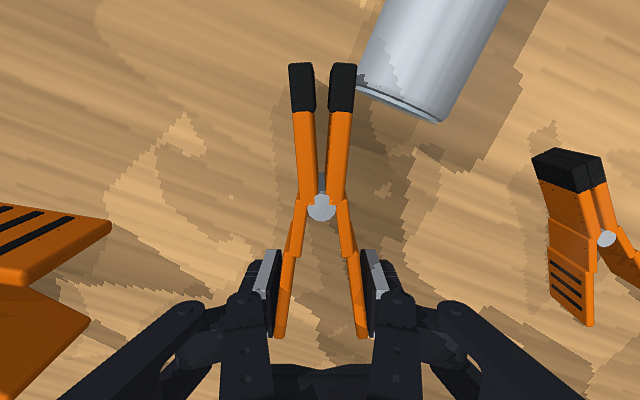

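>>> jog_arm(
  steps=[
    [-0.006,0,-0.001,0],
    [-0.014,0.001,-0.003,0],
    [-0.022,0.002,-0.005,0],
    [-0.026,0.003,-0.008,0],
    [-0.026,0.003,-0.01,0],
    [-0.026,0.003,-0.01,0],
  ],
)

```text
t: 4.5
ee_pos: [0.5668, -0.235, 0.1873]
ee_rot: [0.983, 0.186, 0.0, 0.0]
wrist_force: [0.6, 0.7, -1.4]
gripper_width: 0.0387
```

>>> jog_arm(
  steps=[
    [0,0,0,0],
    [0,0,0,0],
    [0,0,0,0],
    [0,0,0,0],
    [0,0,0,0],
    [0,0,0,0],
  ],
  jaw=1.0,
)

```text
t: 5.1
ee_pos: [0.5667, -0.2347, 0.1867]
ee_rot: [0.982, 0.186, -0.0, -0.0]
wrist_force: [0.0, 0.3, -1.2]
gripper_width: 0.0226
```

Run:
```python
from h import *
c=cap('wrist','w5');s=arm.observe();print(s['t'],s['ee_pos'],s['gripper_width'],s['wrist_force'])
```

```text
5.15 [ 0.56669736 -0.23474007  0.18668241] 0.023159009635922614 [ 0.60445586  0.56178385 -0.62734455]
```

View pics/w5.png

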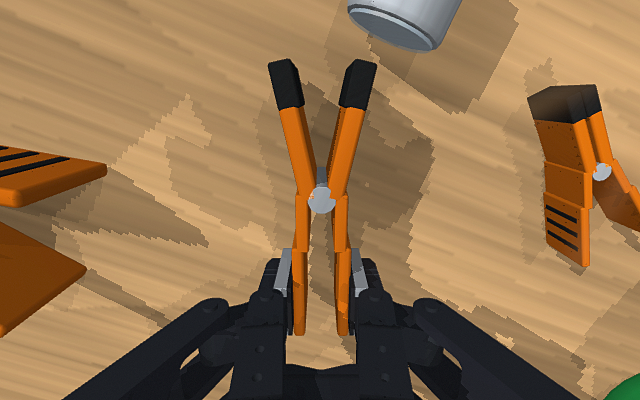

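>>> jog_arm(
  steps=[
    [0,0,-0.04,0],
    [0,0,-0.08,0],
    [0,-0.02,-0.12,0],
    [0,-0.06,-0.15,0.03],
    [-0.002,-0.105,-0.165,0.06],
    [-0.004,-0.15,-0.175,0.09],
    [-0.006,-0.195,-0.175,0.12],
    [-0.008,-0.24,-0.175,0.15],
    [-0.008,-0.275,-0.175,0.176],
    [-0.008,-0.299,-0.175,0.176],
  ],
)

```text
t: 6.15
ee_pos: [0.4484, 0.0433, 0.3621]
ee_rot: [0.995, 0.1, 0.0, 0.0]
wrist_force: [0.2, -0.6, -1.0]
gripper_width: 0.0231
```

>>> jog_arm(
  steps=[
    [0,0,0,0],
    [0,0,0,0],
    [0,0,0,0],
  ],
)

```text
t: 6.45
ee_pos: [0.45, 0.0395, 0.3618]
ee_rot: [0.995, 0.099, 0.0, 0.0]
wrist_force: [0.8, 0.3, -0.7]
gripper_width: 0.0228
```

Run:
```python
from h import *
c=cap('wrist','w6');s=arm.observe();M=R.from_quat(s['ee_rot']).as_matrix();print(s['t'],s['ee_pos'],s['gripper_width'],s['wrist_force'],np.round(M,3),s['joint_pos'])
```

```text
6.5 [0.45009829 0.03937965 0.36168206] 0.023082999942218282 [-0.52047151  0.51489887 -0.29493495] [[ 0.981  0.196  0.   ]
 [ 0.196 -0.981 -0.   ]
 [-0.     0.    -1.   ]] [ 0.21172083  0.05659643 -0.38108279  1.8697167   0.02246014  1.21941342
 -1.55046032]
```

View pics/w6.png

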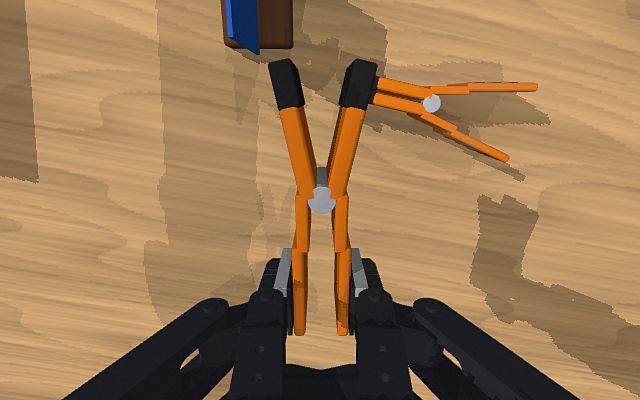

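>>> jog_arm(
  steps=[
    [0.03,0.01,-0.03,0],
    [0.06,0.02,-0.06,0],
    [0.08,0.02,-0.07,0],
    [0.08,0.02,-0.07,0],
    [0.08,0.02,-0.07,0],
    [0.08,0.02,-0.07,0],
  ],
)

```text
t: 7.1
ee_pos: [0.5315, 0.0362, 0.4307]
ee_rot: [0.995, 0.099, -0.001, -0.0]
wrist_force: [-0.4, -0.7, -1.2]
gripper_width: 0.0231
```

Run:
```python
from h import *
c=cap('wrist','w7');s=arm.observe();print(s['t'],s['ee_pos'],s['gripper_width'])
a=cv2.imread('pics/w7.png')[0:160,150:350]; cv2.imwrite('pics/w7c.png',cv2.resize(a,None,fx=3.5,fy=3.5,interpolation=cv2.INTER_CUBIC))
```

```text
7.15 [0.53143031 0.03631542 0.43086452] 0.023110162369236516
```

>>> jog_arm(
  steps=[
    [0,-0.04,0,0],
    [0.0,-0.08,0,0],
    [0.0,-0.12,0,0],
    [0.0,-0.14,0,0],
    [0.0,-0.14,0,0],
    [0.0,-0.14,0,0],
    [0.0,-0.14,0,0],
  ],
)

```text
t: 7.85
ee_pos: [0.5047, 0.1724, 0.4315]
ee_rot: [0.995, 0.098, -0.0, 0.0]
wrist_force: [0.1, 0.1, -0.7]
gripper_width: 0.023
```

Run:
```python
from h import *
c=cap('wrist','w8');s=arm.observe();print(s['t'],s['ee_pos'],s['gripper_width'])
```

```text
7.9 [0.50478044 0.17234801 0.43156776] 0.023042907936199297
```

View pics/w7c.png

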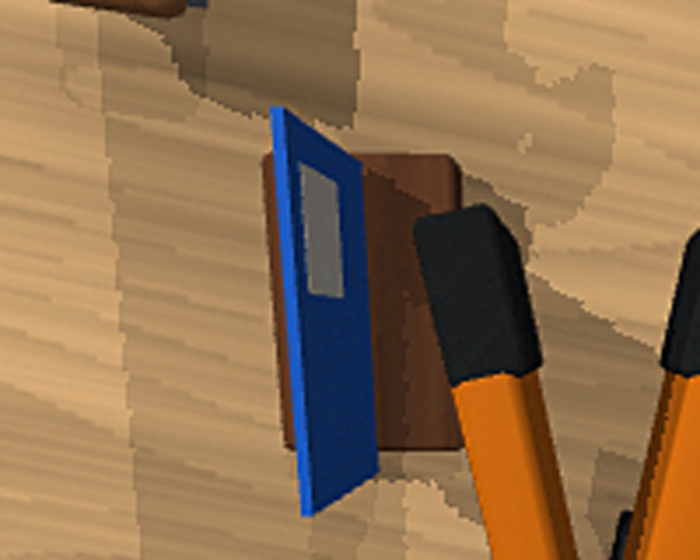

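View pics/w8.png

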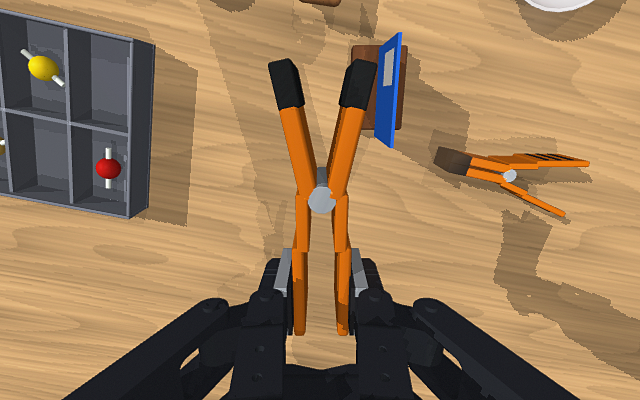

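Run:
```python
from h import *
a=cv2.imread('pics/w8.png')[20:160,340:440]; cv2.imwrite('pics/w8c.png',cv2.resize(a,None,fx=4.2,fy=4.2,interpolation=cv2.INTER_CUBIC))
```

```text
(no output)
```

View pics/w8c.png

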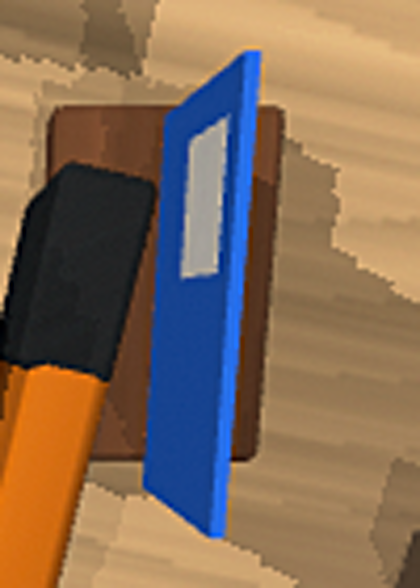

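```bash
python3 - <<'E'
from h import *
a,b,t=ld('w7'),ld('w8'),ld('top0')
n,e=tri((a,238,147.4),(b,391.7,147.9));print('near',n,e)
f,e=tri((a,229.4,30.9),(b,400.5,32.4));print('far',f,e)
nb,e=tri((a,258.6,134.3),(b,374.5,136));print('nb',nb,e, proj(t,n),proj(t,f))
d=(f-n)[:2];print(np.arctan2(d[1],d[0]),np.linalg.norm(d))
# clip in tool frame: hinge top & tips from wrist (w7 full px), assume z of top unknown: clip top = grasp-6+18 -> tool z .155-.012
for nm,p in [('hinge',(321,199)),('tipLin',(299,62)),('tipRin',(346,62))]:
    m=np.array(b['mount']);dd=m[:3,:3]@np.array([(p[0]-b['cx'])/b['fx'],(p[1]-b['cy'])/b['fy'],1])
    for z in(.138,.143,.148): print(nm,z,np.round(m[:3,3]+dd*(z-m[2,3])/dd[2],4))
E
python3 - <<'E'
import cv2
a=cv2.imread('pics/w8.png')[40:350,230:410]; cv2.imwrite('pics/w8d.png',cv2.resize(a,None,fx=1.9,fy=1.9,interpolation=cv2.INTER_CUBIC))
E
```

```text
near [0.55211018 0.11615219 0.11146734] [array([-0. , -0.2]), array([-0. ,  0.2])]
far [0.6441012  0.13389251 0.11151287] [array([-0., -0.]), array([-0.,  0.])]
nb [0.55154706 0.11553231 0.01296168] [array([0. , 0.4]), array([ 0. , -0.4])] [281.06365776 221.7086109 ] [274.73938717 188.76372936]
0.19050972657023965 0.0936860042161897
hinge 0.138 [ 4.66e-02 -1.00e-04  1.38e-01]
hinge 0.143 [ 4.49e-02 -1.00e-04  1.43e-01]
hinge 0.148 [ 4.33e-02 -1.00e-04  1.48e-01]
tipLin 0.138 [ 0.091  -0.0069  0.138 ]
tipLin 0.143 [ 0.0914 -0.0072  0.143 ]
tipLin 0.148 [ 0.0919 -0.0075  0.148 ]
tipRin 0.138 [0.091  0.0076 0.138 ]
tipRin 0.143 [0.0914 0.008  0.143 ]
tipRin 0.148 [0.0919 0.0083 0.148 ]
```

View pics/w8d.png

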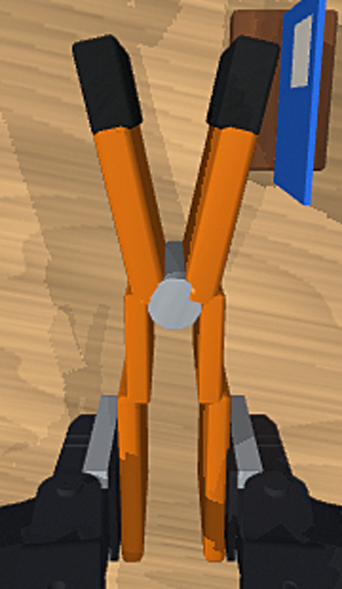

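Run:
```python
from h import *
s=arm.observe();M=R.from_quat(s['ee_rot']).as_matrix();print(s['ee_pos'],np.arctan2(M[1,0],M[0,0]))
for p in ([.4438,.0949,.35],[.4438,.0949,.227],[.4752,.1010,.227]): print(M.T@(np.array(p)-s['ee_pos']))
```

```text
[0.50478044 0.17234801 0.43156776] 0.19630836672527097
[-0.07489503  0.06400825  0.08163202]
[-0.07486425  0.06392083  0.20463199]
[-0.04287754  0.06406256  0.20462408]
```

>>> jog_arm(
  steps=[
    [-0.03,0.02,0,0.003],
    [-0.06,0.05,0.01,0.006],
    [-0.075,0.064,0.05,0.006],
    [-0.075,0.064,0.09,0.006],
    [-0.075,0.064,0.13,0.006],
    [-0.075,0.064,0.165,0.006],
    [-0.075,0.064,0.195,0.006],
    [-0.075,0.064,0.205,0.006],
    [-0.075,0.064,0.205,0.006],
    [-0.075,0.064,0.205,0.006],
  ],
)

```text
t: 8.9
ee_pos: [0.4443, 0.0962, 0.228]
ee_rot: [0.995, 0.096, 0.001, -0.0]
wrist_force: [0.8, 0.9, -0.8]
gripper_width: 0.0232
```

Run:
```python
from h import *
c=cap('wrist','w9');s=arm.observe();M=R.from_quat(s['ee_rot']).as_matrix();print(s['t'],s['ee_pos'],s['gripper_width'],np.arctan2(M[1,0],M[0,0]))
print(M.T@(np.array([.4752,.1010,.227])-s['ee_pos']),proj(c,[.5518,.1158,.0855]))
c=cap('scene','s9');a=cv2.imread('pics/s9.png')[130:230,240:400]; cv2.imwrite('pics/s9c.png',cv2.resize(a,None,fx=4.5,fy=4.5,interpolation=cv2.INTER_CUBIC))
```

```text
8.95 [0.44447808 0.09644166 0.22834883] 0.022878024905287554 0.19236027002280592
[0.03102298 0.00139894 0.00143244] [325.76751368  -0.70054227]
```

View pics/w9.png

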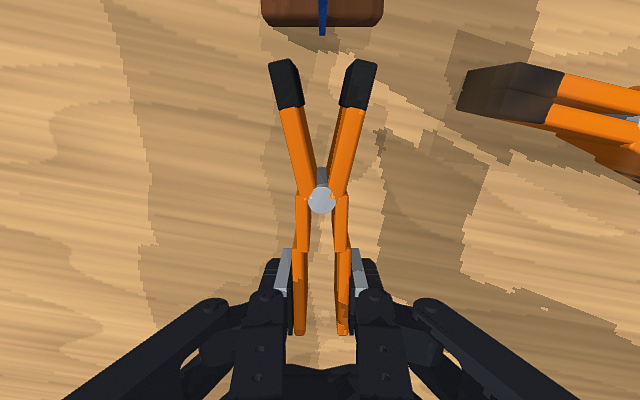

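View pics/s9c.png

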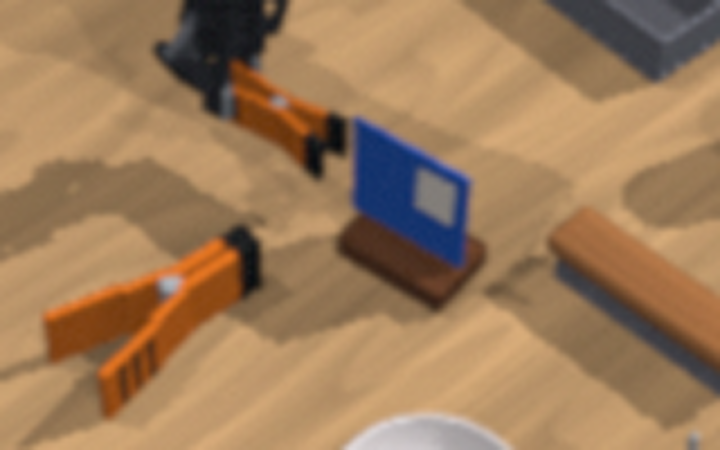

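>>> jog_arm(
  steps=[
    [0.005,0.001,0.001,0],
    [0.01,0.001,0.001,0],
    [0.014,0.001,0.001,0],
    [0.018,0.001,0.001,0],
    [0.018,0.001,0.001,0],
    [0.018,0.001,0.001,0],
  ],
)

```text
t: 9.6
ee_pos: [0.4614, 0.099, 0.2256]
ee_rot: [0.995, 0.096, -0.0, -0.0]
wrist_force: [0.5, -0.9, -0.4]
gripper_width: 0.023
```

Run:
```python
from h import *
c=cap('wrist','w10');s=arm.observe();M=R.from_quat(s['ee_rot']).as_matrix();print(s['t'],s['ee_pos'],s['gripper_width'],np.arctan2(M[1,0],M[0,0]),s['wrist_force'])
print(M.T@(np.array([.4752,.1010,.227])-s['ee_pos']))
a=cv2.imread('pics/w10.png')[0:230,240:400]; cv2.imwrite('pics/w10c.png',cv2.resize(a,None,fx=2.5,fy=2.5,interpolation=cv2.INTER_CUBIC))
```

```text
9.65 [0.46133565 0.09893226 0.22559663] 0.022900722526290496 0.19295579279245434 [-0.15984687 -0.68260826 -0.5177332 ]
[ 0.01400305  0.0006291  -0.00140855]
```

View pics/w10c.png

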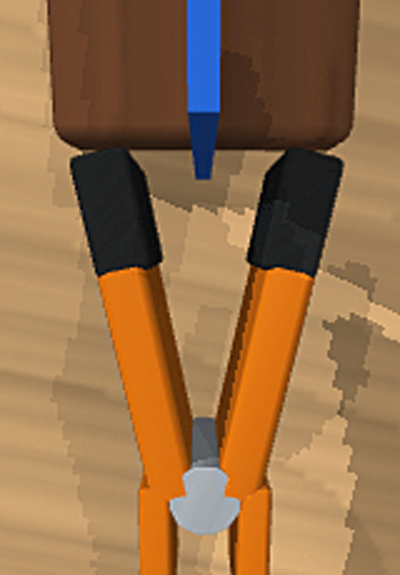

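>>> jog_arm(
  steps=[
    [0.005,0,0,0],
    [0.01,0,0,0],
    [0.014,0,0,0],
    [0.014,0,0,0],
    [0.014,0,0,0],
    [0.014,0,0,0],
    [0.014,0,0,0],
  ],
)

```text
t: 10.35
ee_pos: [0.475, 0.1016, 0.2257]
ee_rot: [0.995, 0.096, -0.0, -0.0]
wrist_force: [0.1, -0.1, -1.3]
gripper_width: 0.0232
```

Run:
```python
from h import *
c=cap('wrist','w11');s=arm.observe();M=R.from_quat(s['ee_rot']).as_matrix();print(s['t'],s['ee_pos'],s['gripper_width'],np.arctan2(M[1,0],M[0,0]),s['wrist_force'],abs(s['joint_vel']).max())
print(M.T@(np.array([.4752,.1010,.227])-s['ee_pos']))
a=cv2.imread('pics/w11.png')[0:230,240:400]; cv2.imwrite('pics/w11c.png',cv2.resize(a,None,fx=2.5,fy=2.5,interpolation=cv2.INTER_CUBIC))
c=cap('scene','s11');a=cv2.imread('pics/s11.png')[130:230,240:400]; cv2.imwrite('pics/s11c.png',cv2.resize(a,None,fx=4.5,fy=4.5,interpolation=cv2.INTER_CUBIC))
print(proj(c,[.5518,.1158,.112]),proj(c,[.6441,.1339,.112]))
```

```text
10.4 [0.4750603  0.10156142 0.22574224] 0.02284687946629775 0.19286532212810945 [ 0.07006835  0.0259741  -1.3227375 ] 0.0019084401008089141
[ 2.94302297e-05  5.77781524e-04 -1.25776978e-03]
[318.14659947 155.64952209] [343.76295695 169.96513344]
```

View pics/w11c.png

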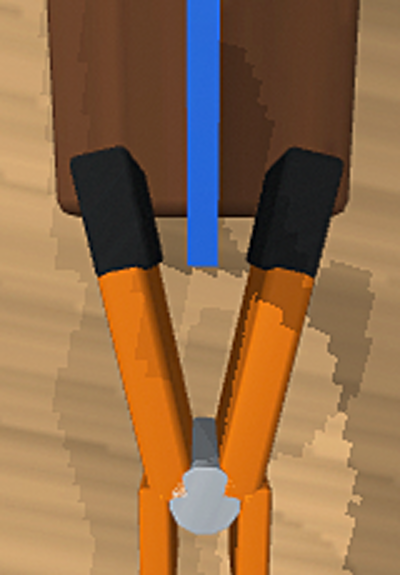

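View pics/s11c.png

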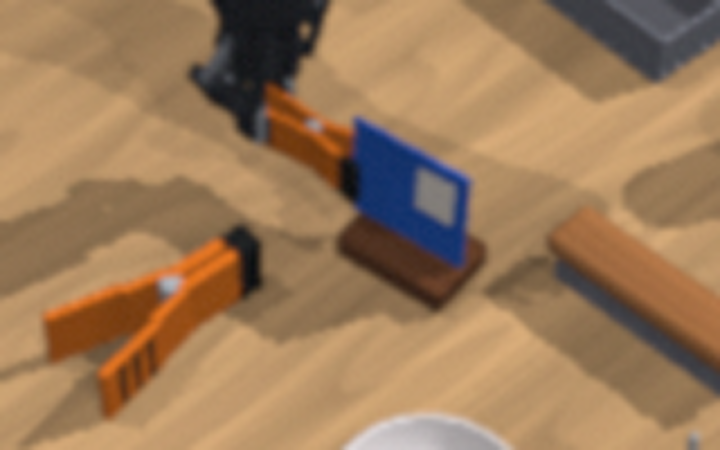

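```bash
python3 - <<'E'
from h import *
w,c=ld('w11'),ld('s11')
print('card near top wrist meas',atz(w,240+203/2.5,267/2.5,.112))
s=arm.observe();M=R.from_quat(s['ee_rot']).as_matrix();W=lambda p:M@np.array(p)+s['ee_pos']
q=lambda p:(lambda u:np.round([(u[0]-240)*4.5,(u[1]-130)*4.5]))(proj(c,p))
for n,p in [('tipR in top',(.0915,.0085,.143)),('tipR out top',(.090,.018,.143)),('tipR out bot',(.090,.018,.178)),('black start out top',(.075,.015,.143)),('hinge top',(.045,0,.143)),('tipL top',(.0915,-.0085,.143))]:
    print(n,q(W(p)),np.round(W(p),3))
print('card',q([.5518,.1158,.112]),q([.5518,.1158,.022]),q([.6441,.1339,.112]))
E
python3 - <<'E'
import cv2
a=cv2.imread('pics/s11.png')[145:195,285:355]; cv2.imwrite('pics/s11d.png',cv2.resize(a,None,fx=10,fy=10,interpolation=cv2.INTER_CUBIC))
E
```

```text
card near top wrist meas [0.55210815 0.11675096 0.112     ]
tipR in top [360. 161.] [0.567 0.111 0.083]
tipR out top [350. 168.] [0.567 0.101 0.083]
tipR out bot [349. 202.] [0.567 0.101 0.048]
black start out top [335. 155.] [0.552 0.101 0.083]
hinge top [313. 123.] [0.519 0.11  0.083]
tipL top [375. 146.] [0.563 0.127 0.083]
card [352. 115.] [349. 204.] [467. 180.]
```

View pics/s11d.png

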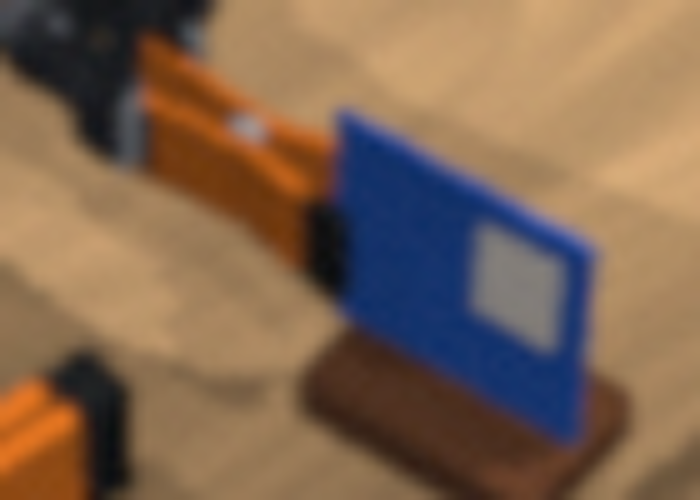

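```bash
python3 -c "
from bench import arm
print(arm.hand_in()); s=arm.observe(); print(s['t'],s['ee_pos'],s['gripper_width'],s['wrist_force'])"
```

```text
the job is handed in; nothing more can be done
None
the job is handed in; nothing more can be done
```

I handed the job in at about 10.5 s, with the middle-sized clip held wide open around the near edge of the blue card. No verdict was reported.

**What I did:**
- I chose the middle-sized of the three orange clips and gripped it part-way by its handles.
- I drew it back from the flashlight, which lay close to its jaws, then squeezed it to the stop and lifted it.
- I measured the card from two wrist views and brought the clip in from the robot side.

**Last checks before handing in:**

| Check | Reading |
|---|---|
| Pad opening | about 23 mm, against 24 mm given for the stop; the wrist picture showed the jaws wide open |
| Card edge inside the tips | about 13 mm |
| Card position between the jaws | centred to within about 1 mm |
| Clip mid-height against card edge mid-height | about 66 mm against 67 mm |
| Clip in line with the card | within 0.01 rad |
| Side force at the wrist | near zero, arm still |

The scene camera agreed with the predicted clip position, and the card had not moved. The clip's height and upright stance rest on how it was gripped plus that camera check; I did not measure them separately. I also did not measure the bystanders again at the end. No other check failed or disagreed.

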